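# Put the scale's check weights back in their block in order of size

### The job

The scale has been checked and its four brass check weights stand mixed up on the bench: put them back in the wooden block, lined up from smallest to largest so that each stands upright on the felt in the bore made for its size. Set every weight down with care: none may be dropped or tipped over. Leave the flux bottle and the white solder reel where they are.

Things in the scene. Friction and masses are not known exactly. Their poses are not given: they have to be found in the camera images.
- weight_50: 50 g check weight, the smallest of four: brass cylinder 18 mm across and 18.5 mm high with a knob 11.5 mm across on a slightly narrower neck on top, 36.5 mm high in all; the knob's straight grip band lies 25.5 to 33.5 mm above the underside. Stands upright on the table. Origin: centre of the underside, z up its axis.
- weight_100: 100 g check weight, the second smallest of four: brass cylinder 29 mm across and 16.5 mm high with a knob 13.5 mm across on a slightly narrower neck on top, 34.5 mm high in all; the knob's straight grip band lies 23.5 to 31.5 mm above the underside. Stands upright on the table. Origin: centre of the underside, z up its axis.
- weight_200: 200 g check weight, the second largest of four: brass cylinder 40 mm across and 17.5 mm high with a knob 16 mm across on a slightly narrower neck on top, 35.5 mm high in all; the knob's straight grip band lies 24.5 to 32.5 mm above the underside. Stands upright on the table. Origin: centre of the underside, z up its axis.
- weight_500: 500 g check weight, the largest of four: brass cylinder 52 mm across and 26 mm high with a knob 19 mm across on a slightly narrower neck on top, 44 mm high in all; the knob's straight grip band lies 33 to 41 mm above the underside. Stands upright on the table. Origin: centre of the underside, z up its axis.
- bore_50: the smallest of the four round bores in the beech block, 28 mm wide and 12 mm deep with a 3 mm chamfer at the mouth, floor of green felt, home of the 50 g weight. Origin: centre of its floor, 14 mm above the table. z up; y along the row towards the big end. The fixed block is 26 mm high, 244 long, 93 wide; its bores lie in one row, centres 43.5, 54.5 and 66 mm apart from small to big.
- bore_100: the second smallest of the four round bores in the beech block, 39 mm wide and 12 mm deep with a 3 mm chamfer at the mouth, floor of green felt, home of the 100 g weight. Origin: centre of its floor, 14 mm above the table. z up; y along the row towards the big end. The fixed block is 26 mm high, 244 long, 93 wide; its bores lie in one row, centres 43.5, 54.5 and 66 mm apart from small to big.
- bore_200: the second largest of the four round bores in the beech block, 50 mm wide and 12 mm deep with a 3 mm chamfer at the mouth, floor of green felt, home of the 200 g weight. Origin: centre of its floor, 14 mm above the table. z up; y along the row towards the big end. The fixed block is 26 mm high, 244 long, 93 wide; its bores lie in one row, centres 43.5, 54.5 and 66 mm apart from small to big.
- bore_500: the largest of the four round bores in the beech block, 62 mm wide and 12 mm deep with a 3 mm chamfer at the mouth, floor of green felt, home of the 500 g weight. Origin: centre of its floor, 14 mm above the table. z up; y along the row towards the big end. The fixed block is 26 mm high, 244 long, 93 wide; its bores lie in one row, centres 43.5, 54.5 and 66 mm apart from small to big.
- flux_bottle: bystander: amber bottle with white cap, 42 mm across, 95 mm high, standing. Origin: centre of the underside.
- white_reel: bystander: small white reel of solder wire lying flat, 49 mm across, 26 mm high. Origin: centre of the underside.
Things that resemble listed ones, but are neither listed nor needed, are in the scene too. What is shaped like the weight_500 but pink or turquoise is not meant. What is shaped like the weight_100 but purple is not meant.

How it is judged (in metres and radians):
At the end, for the whole second after the job is handed in: Every weight stands in its own bore, axis within 8 mm of the bore's, underside on the felt within 3 mm, within 0.1 rad of upright, at rest (under 0.02 m/s) and untouched by the fingers (horizontal distance between weight_50 and bore_50 below 0.008 m and z of weight_50 in the frame of bore_50 between -0.003 and 0.003 m and angle between each of weight_50, weight_100, weight_200, weight_500's own z axis and vertical below 0.1 rad and linear speed of each of weight_50, weight_100, weight_200, weight_500 below 0.02 m/s and contact force between each of weight_50, weight_100, weight_200, weight_500 and the fingers below 0.05 N and horizontal distance between weight_100 and bore_100 below 0.008 m and z of weight_100 in the frame of bore_100 between -0.003 and 0.003 m and horizontal distance between weight_200 and bore_200 below 0.008 m and z of weight_200 in the frame of bore_200 between -0.003 and 0.003 m and horizontal distance between weight_500 and bore_500 below 0.008 m and z of weight_500 in the frame of bore_500 between -0.003 and 0.003 m).
It fails at once if a weight is tipped over (more than 40 degrees from upright) (angle between any of weight_50, weight_100, weight_200, weight_500's own z axis and vertical above 0.7 rad).
It fails at once if a weight is dropped or flung (faster than 0.65 m/s, a free fall of about 20 mm, with no finger on it) ((linear speed of weight_50 above 0.65 m/s and contact force between weight_50 and the fingers below 0.01 N) or (linear speed of weight_100 above 0.65 m/s and contact force between weight_100 and the fingers below 0.01 N) or (linear speed of weight_200 above 0.65 m/s and contact force between weight_200 and the fingers below 0.01 N) or (linear speed of weight_500 above 0.65 m/s and contact force between weight_500 and the fingers below 0.01 N)).
It fails at once if the flux bottle or the white reel is moved more than 20 mm (distance of any of flux_bottle, white_reel from where it was at the start of the episode above 0.02 m).
It also fails if it takes over 104 s, if anything falls off the work surface, if the arm or the gripper's body presses on something with over 40 N, if the wrist force passes 120 N, or if a joint passes its speed limit or range.

### The arm

A 6-joint arm with a two-finger parallel gripper is mounted at the origin on the work surface; the furniture and walls round the work are solid. World frame = base frame: x ahead of the robot, y to its left, z up, the work surface at z = 0. Lengths are in mm, angles in rad, forces in N, time in s.
With the tool pointing down it reaches from about 275 to 750 mm from the base axis. Payload 10.2 kg.
Tool frame: the origin (TCP) lies midway between the tips of the shut fingers; the grasp point (between the pads) lies 19 mm behind it; z points along the fingers, y is the line along which they close (so a half turn about z gives the same grasp; the last joint's range is limited). The gripper opens to 85 mm and grips with 20 to 120 N. Pads are 22 mm wide; open, the fingers measure 114 mm over their backs; the gripper's body (76 mm by 85 mm) begins 54 mm behind the grasp point. The pads swing forward as they close: fully open they stand 13 mm farther back than shut.
Start: joints at [-1.391, 0.313, 1.498, -0, 1.331, -0.223], TCP at [205.786, -482.994, 231.294] pointing down, gripper open.
Joint ranges: [-2.94, 2.94], [-0.97, 2.17], [0.19, 2.56], [-1.23, 4.37], [0.02, 3.11], [-2.88, 2.88]. Speed limits (rad/s): [2.39, 2.39, 3.01, 3.14, 3.14, 3.14].

### API

Orientations are given as a 3x3 rotation matrix whose columns are the frame's x, y, z axes.
In Python, from plant import arm gives the robot as it stands. The module is installed in compiled form; this text tells all that it offers.
- The arm moves only by the tool play_rows, never from a script. Its arguments are lists of equal length, an entry for each row: "offset": the shift along the tool's x, y, z in cm, a list of three; "spin": the turn about the tool's z in degrees; "gripper": the finger opening in cm, from 0 to 8.54. A call has 1 to 10 rows; each row shifts and turns the commanded pose from where the row before left it, along the tool's axes as they then stand; what a row does not reach is not made up. A row lasts 1/12 s, in which the tool goes at most 41.7 mm and 7.16 degrees, less where a joint would pass 70% of its speed; a pose out of reach is approached as far as the arm can. A call is refused whole if a number of a shift passes 4.17 or a number of a turn 7.16, either way. A call with a gripper value outside its range is refused whole. The fingers move at their own pace and stop on an object; the grip force is fixed at half the most. Time passes only in rows, so rows that do not move let the fingers close. It gives the time, the measured TCP pose, the force, the opening and the grip force at its end, in the units of the state.
- arm.get_obs(): the state, without advancing time (a new reading comes with each control period).
- arm.snapshot(name): name is "scene" or "top" or "wrist"; returns a dict with "img" (480x640x3 uint8, red, green, blue), "K" (3x3 intrinsics, pixels), "pose" (4x4, takes a point from camera to world coordinates); the wrist camera has in their place "mount" (4x4, takes a point from camera to tool coordinates, whose origin is the TCP and whose axes are the flange's). Camera axes: x right, y down, z forward; pixel columns grow to the right and rows downward; lengths in mm; the calibration is good to about 2 mm. The wrist camera is an equidistant fisheye: a pixel r from the principal point sees the ray r / f radians off the axis. A picture is of the moment at which its call begins: read the wrist's pose just before it. There is no depth.
- arm.sign_off(): hands the job in; it is judged then, once.
The state is a dict: "t": time; "q": joint angles; "joint_velocities": joint speeds; "tau": joint torques, N m; "ee_pos": TCP position; "ee_rot": TCP orientation; "wrist_force": force on the tool from outside, world axes, zero at the start; "moment": the same for the moment, N m; "finger_gap": opening from 0.0 (shut) to 1.0 (fully open); "finger_force": force on a finger pad.
Only numpy, scipy, OpenCV 4.12 (cv2) and the standard library are available. Lean on these libraries where they do the work, as an engineer would, in place of code of your own. Each camera call takes 0.05 s, during which the arm holds its last target. There are 200 camera calls.

## Working session

There is one attempt and no reset: what is moved stays moved. The work goes in short steps, Python scripts to look and compute and a tool call to move; the robot and the scene stay as the last step left them, time stands still between calls to the robot, and variables do not carry over. Pictures are saved under pics/ and viewed, at most 14 in all, crops included, and the job is handed in when it is done.

Besides the shell and the picture viewer there is one more tool, called in YAML: its name, and indented under it one key for each argument. play_rows: Moves the arm, as the interface text tells. Its arguments: {"type":"object","properties":{"offset":{"type":"array","items":{"type":"array","items":{"type":"number"}}},"spin":{"type":"array","items":{"type":"number"}},"gripper":{"type":"array","items":{"type":"number"}}},"required":["offset","spin","gripper"]}

```bash
mkdir -p pics
python3 - <<'E'
from plant import arm
import cv2,numpy as np
o=arm.get_obs();print(o['t'],o['ee_pos'],o['ee_rot'],o['finger_gap'])
for n in("scene","top","wrist"):
    s=arm.snapshot(n);cv2.imwrite(f'pics/{n}0.png',s['img'][...,::-1]);print(n,s['K'],s.get('pose',s.get('mount')))
    np.savez(f'{n}0.npz',**s)
E
```

```text
0.0 [ 205.7376683  -482.72428461  230.73431202] [[ 9.19970604e-01  3.91987296e-01 -2.16215946e-04]
 [ 3.91987231e-01 -9.19969733e-01  1.30387215e-03]
 [ 3.12189192e-04 -1.28427794e-03 -9.99999127e-01]] 0.997860011611093
scene [[534.95476047   0.         317.66727999]
 [  0.         534.95476047 242.75146039]
 [  0.           0.           1.        ]] [[-8.60631136e-01 -3.57329439e-01  3.62808102e-01  4.46201710e+01]
 [-5.09222173e-01  6.07558313e-01 -6.09561871e-01  7.90544736e+02]
 [-2.61267733e-03 -7.09357856e-01 -7.04843675e-01  8.74348256e+02]
 [ 0.00000000e+00  0.00000000e+00  0.00000000e+00  1.00000000e+00]]
top [[500.98403774   0.         330.66457925]
 [  0.         500.98403774 235.11919434]
 [  0.           0.           1.        ]] [[-2.69180547e-02 -9.81526638e-01  1.89422484e-01  2.04995869e+02]
 [-9.99486482e-01  2.97216101e-02  1.19749258e-02  7.58687173e+01]
 [-1.73836498e-02 -1.89002870e-01 -9.81822654e-01  1.45214975e+03]
 [ 0.00000000e+00  0.00000000e+00  0.00000000e+00  1.00000000e+00]]
wrist [[371.64829954   0.         323.60711556]
 [  0.         371.64829954 239.43725588]
 [  0.           0.           1.        ]] [[ 2.16383916e-04 -9.45245818e-01 -3.26359154e-01  8.44588608e+01]
 [ 9.99999960e-01  2.63885795e-04 -1.01278105e-04 -1.84926873e+00]
 [ 1.81854250e-04 -3.26359119e-01  9.45245837e-01 -1.42621506e+02]
 [ 0.00000000e+00  0.00000000e+00  0.00000000e+00  1.00000000e+00]]
```

View pics/scene0.png

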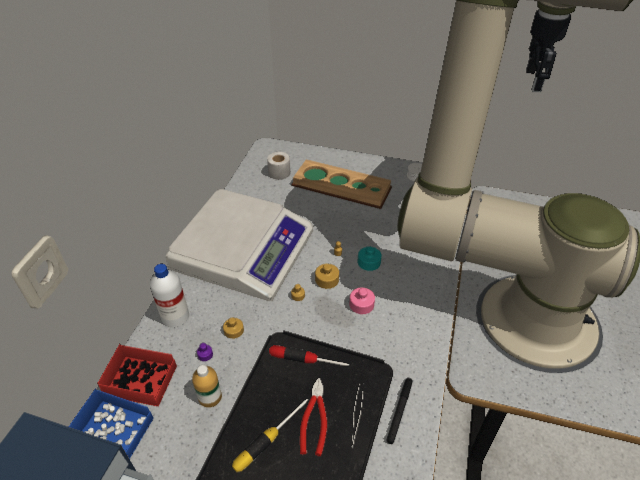

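View pics/top0.png

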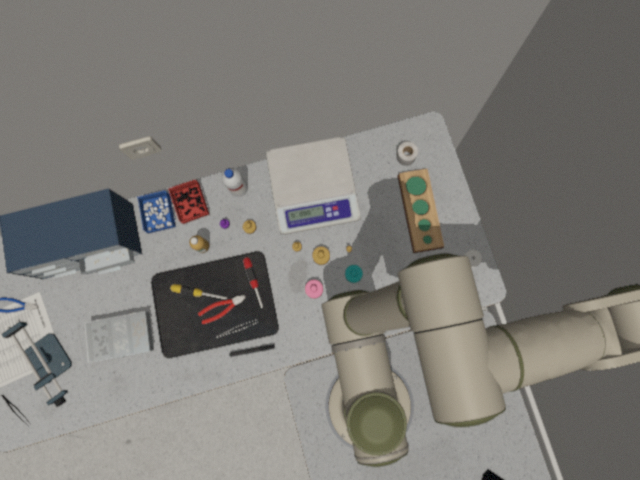

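The scene view shows brass weights at about (338,248) 50 g, (327,275) 500 g, (298,292) 100 g and (233,327) 200 g. Look-alikes are pink (362,300), turquoise (370,258) and purple (205,352). The block is at (340,183), with its small end to the right. The reel is at (279,165) and the flux bottle at (205,385).

```bash
cat > h.py <<'E'
import numpy as np,cv2
def ray(s,u,v,tool=None):
    K=s['K']; x=(u-K[0,2])/K[0,0]; y=(v-K[1,2])/K[1,1]
    if tool is not None:
        r=np.hypot(x,y); d=np.array([x/r*np.sin(r),y/r*np.sin(r),np.cos(r)]) if r>0 else np.array([0,0,1.])
        T=tool@s['mount']
    else: d=np.array([x,y,1.]);T=s['pose']
    return T[:3,3],T[:3,:3]@d
def onz(s,u,v,z,tool=None):
    o,d=ray(s,u,v,tool); return (o+d*(z-o[2])/d[2])
def toolT(o):
    T=np.eye(4);T[:3,:3]=o['ee_rot'];T[:3,3]=o['ee_pos'];return T
def blobs(img,lo,hi,amin):
    h=cv2.cvtColor(img,cv2.COLOR_RGB2HSV); m=cv2.inRange(h,lo,hi)
    n,l,st,c=cv2.connectedComponentsWithStats(m)
    return [(c[i],st[i]) for i in range(1,n) if st[i,4]>=amin]
E
python3 - <<'E'
from h import *
for n in('scene','top'):
    s=dict(np.load(n+'0.npz'))
    print(n,'brass')
    for c,st in blobs(s['img'],(12,130,70),(26,255,255),15): print(c.round(),st,onz(s,*c,14).round())
    print('green')
    for c,st in blobs(s['img'],(60,80,20),(88,255,255),15): print(c.round(),st,onz(s,*c,14).round())
s=dict(np.load('scene0.npz'));cv2.imwrite('pics/c0.png',cv2.resize(s['img'][140:360,180:420,::-1],None,fx=3,fy=2.7,interpolation=cv2.INTER_CUBIC)[:594,:720])
E
```

```text
scene brass
[338. 249.] [335 242   7  14  82] [438.  40.  14.]
[327. 276.] [315 264  24  25 476] [419. 123.  14.]
[298. 293.] [291 284  14  17 161] [448. 195.  14.]
[233. 328.] [223 318  20  20 324] [511. 335.  14.]
[205. 381.] [193 367  25  25 402] [482. 456.  14.]
[547. 419.] [ 450  385  190   59 1078] [-69. 215.  14.]
[211. 403.] [200 396  21  11  56] [445. 485.  14.]
[271. 433.] [264 427  15  16 141] [323. 477.  14.]
[242. 461.] [232 450  21  22 291] [338. 540.  14.]
green
[315. 174.] [305 169  21  11 182] [ 624. -169.   14.]
[339. 180.] [330 176  18   9 114] [ 558. -179.   14.]
[359. 185.] [353 183  13   5  54] [ 503. -187.   14.]
[375. 189.] [371 188   8   3  17] [ 461. -193.   14.]
[369. 259.] [358 246  24  25 328] [364.  31.  14.]
[210. 391.] [201 383  18  12  44] [461. 467.  14.]
top brass
[249. 226.] [244 221  11  11  95] [516. 332.  14.]
[201. 244.] [194 237  14  12  86] [468. 473.  14.]
[297. 246.] [294 243   7   7  37] [453. 193.  14.]
[321. 255.] [314 248  15  16 165] [424. 124.  14.]
[176. 288.] [171 284  10   9  75] [341. 543.  14.]
[197. 292.] [193 288   9   8  57] [328. 483.  14.]
green
[416. 185.] [407 178  18  16 243] [ 625. -163.   14.]
[420. 207.] [413 201  15  13 152] [ 559. -173.   14.]
[424. 225.] [419 220  11  10  82] [ 506. -180.   14.]
[427. 239.] [424 236   7   7  37] [ 462. -187.   14.]
[354. 277.] [348 270  14  13  64] [356.  31.  14.]
```

View pics/c0.png

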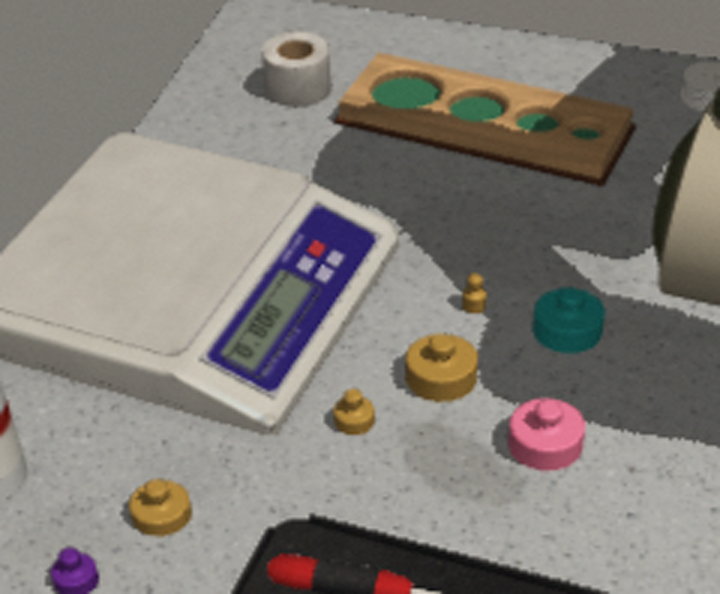

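The crop confirms the choice: four brass weights, with the 50 g tall and narrow, then 500, 100 and 200, and the look-alikes a different colour. I'll move over the group and turn the tool to yaw 180°.

play_rows:
  offset:
    - [2.87,-2.93,0]
    - [2.87,-2.93,0]
    - [2.87,-2.93,0]
    - [2.87,-2.93,0]
    - [2.87,-2.93,0]
    - [2.87,-2.93,0]
    - [2.87,-2.93,0]
    - [2.87,-2.93,0]
    - [2.87,-2.93,0]
    - [2.87,-2.93,0]
  spin: [0,0,0,0,0,0,0,0,0,0]
  gripper: [4,4,4,4,4,4,4,4,4,4]

```text
t: 0.98
ee_pos: [355.1, -99.0, 231.4]
ee_rot: [[0.92, 0.391, 0.0], [0.391, -0.92, -0.0], [0.0, 0.0, -1.0]]
wrist_force: [0.5, -1.1, 0.0]
finger_gap: 0.471
finger_force: 0.0
```

play_rows:
  offset:
    - [2.87,-2.93,0]
    - [2.87,-2.93,0]
    - [2.87,-2.93,0]
    - [2.87,-2.93,0]
    - [2.87,-2.93,0]
    - [0,0,0]
    - [0,0,0]
    - [0,0,0]
    - [0,0,0]
    - [0,0,0]
  spin: [0,0,0,0,0,-7.14,-7.14,-7.14,-7.14,-7.14]
  gripper: [4,4,4,4,4,4,4,4,4,4]

```text
t: 1.82
ee_pos: [429.4, 90.2, 231.1]
ee_rot: [[0.513, 0.859, -0.001], [0.859, -0.513, 0.0], [-0.0, -0.0, -1.0]]
wrist_force: [0.5, 0.0, -0.0]
finger_gap: 0.466
finger_force: 0.0
```

play_rows:
  offset:
    - [0,0,0]
    - [0,0,0]
    - [0,0,0]
    - [0,0,0]
    - [0,0,0]
    - [0,0,0]
    - [0,0,0]
    - [0,0,0]
    - [0,0,0]
    - [0,0,0]
  spin: [-7.14,-7.14,-7.14,-7.14,-7.14,-7.14,-7.14,-7.14,-7.14,-7.14]
  gripper: [4,4,4,4,4,4,4,4,4,4]

```text
t: 2.65
ee_pos: [429.4, 90.1, 231.1]
ee_rot: [[-0.65, 0.76, -0.0], [0.76, 0.65, 0.0], [0.0, -0.0, -1.0]]
wrist_force: [1.0, -0.3, 0.3]
finger_gap: 0.471
finger_force: 0.0
```

play_rows:
  offset:
    - [0,0,0]
    - [0,0,0]
    - [0,0,0]
    - [0,0,0]
    - [0,0,0]
    - [0,0,0]
    - [0,0,0]
    - [0,0,0]
  spin: [-7.14,-7.14,-7.14,-7.14,-7.14,-7.14,-7,0]
  gripper: [4,4,4,4,4,4,4,4]

```text
t: 3.32
ee_pos: [429.4, 90.1, 231.1]
ee_rot: [[-1.0, -0.005, -0.0], [-0.005, 1.0, -0.0], [0.0, -0.0, -1.0]]
wrist_force: [0.2, -0.3, -0.2]
finger_gap: 0.47
finger_force: 0.0
```

```bash
cat >> h.py <<'E'
def look(arm,name,z=14,lo=(12,110,60),hi=(28,255,255),amin=80):
    o=arm.get_obs();s=arm.snapshot('wrist');T=toolT(o);cv2.imwrite(f'pics/{name}.png',s['img'][...,::-1])
    for c,st in blobs(s['img'],lo,hi,amin): print(c.round(),st,onz(s,*c,z,T).round(1))
    return s,T
E
python3 - <<'E'
from h import *
from plant import arm
look(arm,'w1')
E
```

```text
[635. 131.] [629 122  11  20 144] [324.4 479.5  14. ]
[358. 194.] [ 333  167   52   54 2225] [420.8 125.9  14. ]
[109. 281.] [  54  199  113  181 8040] [ 523.6 -168.6   14. ]
[277. 211.] [269 201  17  21 279] [438.6  44.8  14. ]
[423. 222.] [409 208  29  28 610] [448.7 194.6  14. ]
[622. 241.] [603 219  37  46 996] [469.4 487.4  14. ]
[526. 274.] [511 258  31  33 814] [511.2 332.5  14. ]
```

View pics/w1.png

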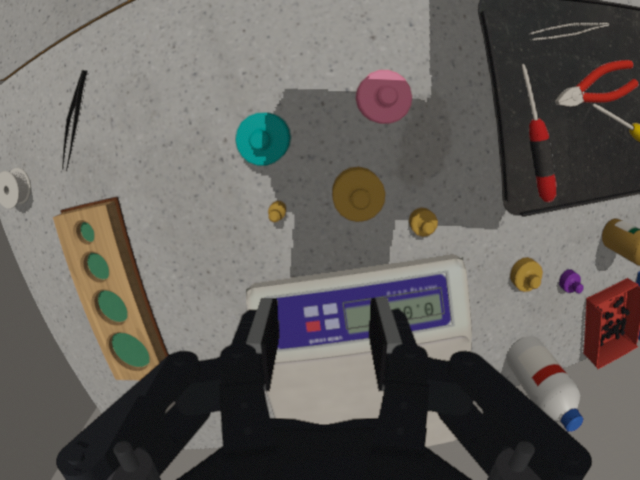

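The wrist view shows the 50 g at (277,211), 500 g at (358,194), 100 g at (423,222) and 200 g at (526,274). The block's small end is at (87,231). What looks like the real white reel is at (12,188). I'll go down over the 50 g for a close look.

play_rows:
  offset:
    - [-0.22,-1.15,2.5]
    - [-0.22,-1.15,2.5]
    - [-0.22,-1.15,2.5]
    - [-0.24,-1.15,2.5]
    - [0,0,2]
    - [0,0,0]
  spin: [0,0,0,0,0,0]
  gripper: [3,3,3,3,3,3]

```text
t: 3.87
ee_pos: [436.7, 43.9, 108.2]
ee_rot: [[-1.0, 0.005, -0.007], [0.005, 1.0, 0.001], [0.007, 0.001, -1.0]]
wrist_force: [-0.3, 1.2, -0.8]
finger_gap: 0.354
finger_force: 0.0
```

```bash
cat >> h.py <<'E'
def weight(arm,name,R):
    "mask blob nearest the tool axis: near base edge gives x, width gives y"
    o=arm.get_obs();s=arm.snapshot('wrist');T=toolT(o);cv2.imwrite(f'pics/{name}.png',s['img'][...,::-1])
    h=cv2.cvtColor(s['img'],cv2.COLOR_RGB2HSV);m=cv2.inRange(h,(10,110,40),(28,255,255))
    n,l,st,c=cv2.connectedComponentsWithStats(m)
    ks=[i for i in range(1,n) if st[i,4]>100]
    k=min(ks,key=lambda i:np.hypot(*(onz(s,*c[i],20,T)-o['ee_pos'])[:2]))
    v,u=np.nonzero(l==k);t=v.min();ut=np.median(u[v==t])
    x=onz(s,ut,t-.5,0,T)[0]+R
    w=np.array([(u[v==r].min(),u[v==r].max(),r) for r in range(t,v.max()+1)])
    r=w[np.argmax(w[:,1]-w[:,0])]; yy=[onz(s,a,r[2],10,T)[1] for a in (r[0]-.5,r[1]+.5)]
    print(st[k],c[k].round(),'x',x.round(1),'y',np.mean(yy).round(1),'w',abs(yy[0]-yy[1]).round(1),'centroid',onz(s,*c[k],20,T).round(1),'tcp',o['ee_pos'].round(1))
    return s,T
E
python3 - <<'E'
from h import *
from plant import arm
weight(arm,'w2',9)
s=arm.snapshot('wrist');T=toolT(arm.get_obs())
print('felt')
for c,st in blobs(s['img'],(60,80,20),(88,255,255),60): print(c.round(),st,onz(s,*c,14,T).round(1))
E
```

```text
[309 231  26  36 701] [322. 248.] x 440.1 y 44.4 w 18.0 centroid [436.7  44.5  20. ] tcp [436.7  43.9 108.2]
felt
[307. 145.] [ 261   96   84   82 1649] [372.5  35.8  14. ]
[ 53. 268.] [ 45 257  16  24 238] [ 462.9 -189.4   14. ]
[ 70. 313.] [ 57 298  27  31 523] [ 506.8 -183.    14. ]
[ 93. 364.] [ 75 346  38  36 794] [ 562.  -174.9   14. ]
[107. 405.] [ 98 397  23  19 272] [ 616.6 -178.    14. ]
```

View pics/w2.png

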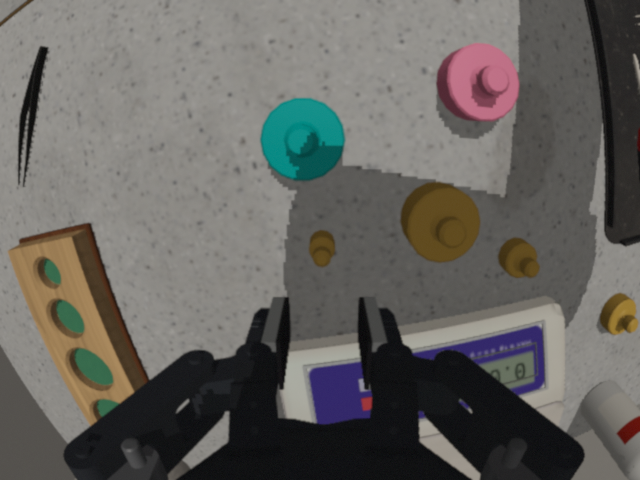

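The close view puts the 50 g at (322,248) px, world (440.1, 44.4), midway between the fingers. Descending around its knob.

play_rows:
  offset:
    - [-0.15,0.05,2.5]
    - [-0.15,0,2.5]
    - [0,0,2]
    - [0,0,1]
    - [0,0,0.5]
    - [0,0,0]
    - [0,0,0]
  spin: [0,0,0,0,0,0,0]
  gripper: [3,3,3,3,3,3,3]

```text
t: 4.55
ee_pos: [442.4, 44.6, 27.5]
ee_rot: [[-1.0, -0.0, 0.002], [-0.0, 1.0, -0.0], [-0.002, -0.0, -1.0]]
wrist_force: [-0.3, 0.0, 0.4]
finger_gap: 0.353
finger_force: 0.0
```

play_rows:
  offset:
    - [0.2,0,0.3]
    - [0,0,0.3]
    - [0,0,0]
    - [0,0,0]
    - [0,0,0]
  spin: [0,0,0,0,0]
  gripper: [3,3,3,3,3]

```text
t: 4.97
ee_pos: [439.7, 44.6, 20.5]
ee_rot: [[-1.0, -0.0, 0.0], [-0.0, 1.0, -0.0], [-0.0, -0.0, -1.0]]
wrist_force: [-0.8, -0.3, -0.2]
finger_gap: 0.347
finger_force: 0.0
```

play_rows:
  offset:
    - [0,0,0]
    - [0,0,0]
    - [0,0,0]
    - [0,0,0]
    - [0,0,0]
    - [0,0,0]
    - [0,0,0]
    - [0,0,0]
  spin: [0,0,0,0,0,0,0,0]
  gripper: [2,1.7,1.4,1.2,1,0.6,0.6,0.6]

```text
t: 5.63
ee_pos: [439.7, 44.6, 20.4]
ee_rot: [[-1.0, -0.0, 0.0], [-0.0, 1.0, -0.0], [-0.0, -0.0, -1.0]]
wrist_force: [-0.1, -0.6, 2.2]
finger_gap: 0.094
finger_force: 58.5
```

play_rows:
  offset:
    - [0,0,-0.3]
    - [0,0,-0.6]
    - [0,0,-1]
    - [0,0,-1]
    - [0,0,0]
    - [0,0,0]
  spin: [0,0,0,0,0,0]
  gripper: [0.6,0.6,0.6,0.6,0.6,0.6]

```text
t: 6.13
ee_pos: [439.8, 44.6, 49.7]
ee_rot: [[-1.0, -0.0, 0.001], [-0.0, 1.0, -0.0], [-0.001, -0.0, -1.0]]
wrist_force: [-0.1, -0.8, -0.4]
finger_gap: 0.097
finger_force: 58.5
```

Run:
```python
from h import *
from plant import arm
s=arm.snapshot('wrist')
print(arm.get_obs()['wrist_force'].round(2),arm.get_obs()['finger_gap'])
cv2.imwrite('pics/w3.png',cv2.resize(s['img'][220:440,220:430,::-1],None,fx=2.7,fy=2.7,interpolation=cv2.INTER_CUBIC))
```

```text
[ 0.01  0.18 -0.26] 0.0929772134752588
```

View pics/w3.png

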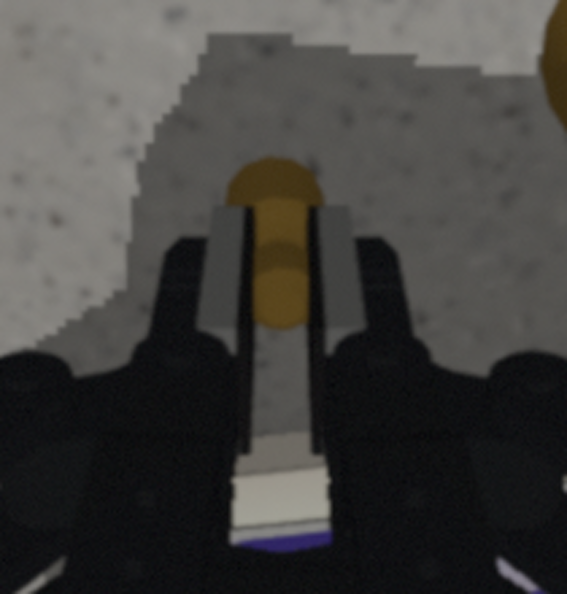

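The 50 g is held upright between the pads: its disc is at (275,190) in the crop and the knob lies below it. Correcting the felt centroids for rim hiding, bore fits give 50 (461.3,-185.8), 100 (504.3,-179.5), 200 (558.2,-171.6) and 500 (623.5,-162).

play_rows:
  offset:
    - [0,0,-2.5]
    - [0,-1,-2]
    - [-0.2,-3,0]
    - [-0.4,-3.5,0]
    - [-0.4,-4,0]
    - [-0.4,-4,0]
    - [-0.4,-3.5,0]
    - [-0.35,-3,0]
    - [0,-1.04,0]
    - [0,0,0]
  spin: [0,0,0,0,0,0,0,0,0,0]
  gripper: [0.6,0.6,0.6,0.6,0.6,0.6,0.6,0.6,0.6,0.6]

```text
t: 7.02
ee_pos: [460.8, -187.6, 93.6]
ee_rot: [[-1.0, 0.003, -0.001], [0.003, 1.0, 0.0], [0.001, 0.0, -1.0]]
wrist_force: [-0.6, 0.7, -0.7]
finger_gap: 0.095
finger_force: 58.7
```

play_rows:
  offset:
    - [0,0,1]
    - [0,0,1]
    - [0,0,1]
    - [0,0,0.5]
    - [0,0,0]
    - [0,0,0]
  spin: [0,0,0,0,0,0]
  gripper: [0.6,0.6,0.6,0.6,0.6,0.6]

```text
t: 7.52
ee_pos: [461.1, -185.2, 59.0]
ee_rot: [[-1.0, -0.001, -0.001], [-0.001, 1.0, 0.0], [0.001, 0.0, -1.0]]
wrist_force: [-0.0, 0.1, -0.1]
finger_gap: 0.098
finger_force: 58.7
```

Run:
```python
from h import *
from plant import arm
s=arm.snapshot('wrist');T=toolT(arm.get_obs());print(T[:3,3])
cv2.imwrite('pics/w4.png',cv2.resize(s['img'][160:440,170:480,::-1],None,fx=2.1,fy=2.1,interpolation=cv2.INTER_CUBIC))
```

```text
[ 461.30450126 -185.52737274   59.36908316]
```

View pics/w4.png

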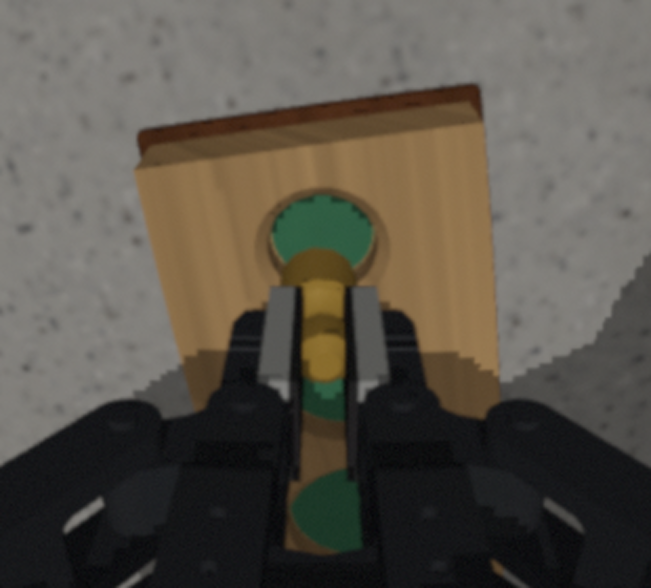

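The weight sits in line with the bore: centre column 321 against 322. I'll check x by the near mouth edge at crop row 187.

Run:
```python
from h import *
from plant import arm
s=arm.snapshot('wrist');T=toolT(arm.get_obs())
for v,z,r in((187,26,17),(195,23,14)):
  print(onz(s,170+322/2.1,160+v/2.1,z,T)+[r,0,0])
```

```text
[ 459.73507323 -183.99671334   26.        ]
[ 459.95564831 -183.99794093   23.        ]
```

play_rows:
  offset:
    - [0,0,0.8]
    - [0,0,0.6]
    - [0,0,0.4]
    - [0,0,0.3]
    - [0,0,0.2]
    - [0,0,0]
    - [0,0,0]
  spin: [0,0,0,0,0,0,0]
  gripper: [0.6,0.6,0.6,0.6,0.6,0.6,0.6]

```text
t: 8.2
ee_pos: [461.2, -185.9, 36.3]
ee_rot: [[-1.0, -0.0, 0.0], [-0.0, 1.0, -0.0], [-0.0, -0.0, -1.0]]
wrist_force: [-0.2, 0.2, -0.6]
finger_gap: 0.1
finger_force: 58.7
```

play_rows:
  offset:
    - [0,0,0.1]
    - [0,0,0.06]
    - [0,0,0]
    - [0,0,0]
    - [0,0,0]
  spin: [0,0,0,0,0]
  gripper: [0.6,0.6,0.6,0.6,0.6]

```text
t: 8.62
ee_pos: [461.2, -185.8, 34.8]
ee_rot: [[-1.0, -0.0, 0.0], [-0.0, 1.0, -0.0], [-0.0, -0.0, -1.0]]
wrist_force: [-1.2, -0.1, -1.0]
finger_gap: 0.096
finger_force: 58.7
```

play_rows:
  offset:
    - [0,0,0]
    - [0,0,0]
    - [0,0,0]
    - [0,0,0]
    - [0,0,-1]
    - [0,0,-2]
    - [0,0,-3]
    - [0,0,-3]
    - [0,0,0]
    - [0,0,0]
  spin: [0,0,0,0,0,0,0,0,0,0]
  gripper: [1,1.4,2,2.6,2.6,2.6,2.6,3.5,3.5,3.5]

```text
t: 9.45
ee_pos: [461.8, -186.2, 126.6]
ee_rot: [[-1.0, -0.0, 0.003], [-0.0, 1.0, -0.002], [-0.003, -0.002, -1.0]]
wrist_force: [0.1, -1.0, -0.5]
finger_gap: 0.41
finger_force: 0.0
```

Run:
```python
from h import *
from plant import arm
s,T=weight(arm,'w5',9)
s=arm.snapshot('wrist');cv2.imwrite('pics/w5.png',cv2.resize(s['img'][140:420,170:480,::-1],None,fx=2,fy=2))
```

```text
[  259   179   134   246 16913] [325. 272.] x 431.8 y -186.5 w 89.8 centroid [ 488.3 -183.3   20. ] tcp [ 461.8 -186.2  126.6]
```

View pics/w5.png

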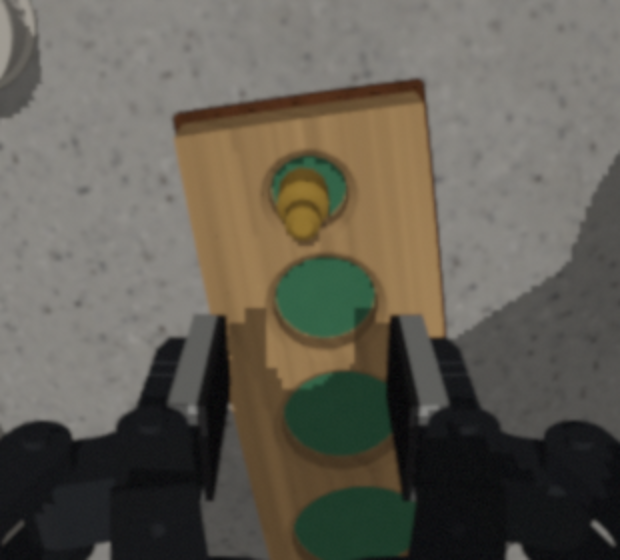

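The 50 g stands in its bore at crop (302,195), about 2.6 mm to the -y side, so the bores lie about 2 mm further toward +y than my fit. The reel at upper left is clear. Next is the 500 g.

play_rows:
  offset:
    - [0.2,1.5,0]
    - [0.4,3.2,0]
    - [0.5,4,0]
    - [0.5,4,0]
    - [0.5,4,0]
    - [0.5,4,0]
    - [0.5,4,0]
    - [0.4,3.4,0]
    - [0.3,2,0]
    - [0,1,0]
  spin: [0,0,0,0,0,0,0,0,0,0]
  gripper: [4,4,4,4,4,4,4,4,4,4]

```text
t: 10.38
ee_pos: [421.2, 127.9, 123.9]
ee_rot: [[-1.0, -0.003, -0.002], [-0.003, 1.0, 0.0], [0.002, 0.0, -1.0]]
wrist_force: [0.6, -0.7, -0.5]
finger_gap: 0.473
finger_force: 0.0
```

play_rows:
  offset:
    - [0,0,0]
    - [0,0,0]
    - [0,0,0]
  spin: [0,0,0]
  gripper: [4,4,4]

```text
t: 10.63
ee_pos: [423.1, 124.2, 124.4]
ee_rot: [[-1.0, 0.001, -0.001], [0.001, 1.0, -0.0], [0.001, -0.0, -1.0]]
wrist_force: [-0.2, -0.2, 0.2]
finger_gap: 0.468
finger_force: 0.0
```

Run:
```python
from h import *
from plant import arm
weight(arm,'w6',26)
```

```text
[ 287  195   73   77 4408] [323. 233.] x 421.7 y 125.6 w 53.1 centroid [419.  125.7  20. ] tcp [423.1 124.2 124.4]
```

play_rows:
  offset:
    - [0.14,0.13,2]
    - [0,0,2.5]
    - [0,0,2]
    - [0,0,1.5]
    - [0,0,0.8]
    - [0,0,0.4]
    - [0,0,0]
    - [0,0,0]
    - [0,0,0]
  spin: [0,0,0,0,0,0,0,0,0]
  gripper: [4,4,4,4,4,4,4,4,4]

```text
t: 11.43
ee_pos: [422.2, 126.4, 33.5]
ee_rot: [[-1.0, -0.0, 0.002], [-0.0, 1.0, 0.0], [-0.002, 0.0, -1.0]]
wrist_force: [0.4, -0.3, 0.0]
finger_gap: 0.469
finger_force: 0.0
```

play_rows:
  offset:
    - [0.03,-0.08,0.25]
    - [0,0,0.17]
    - [0,0,0]
    - [0,0,0]
    - [0,0,0]
  spin: [0,0,0,0,0]
  gripper: [4,4,3.5,3,2.6]

```text
t: 11.85
ee_pos: [421.4, 125.7, 28.6]
ee_rot: [[-1.0, -0.0, 0.0], [-0.0, 1.0, 0.0], [-0.0, 0.0, -1.0]]
wrist_force: [0.8, -0.1, -0.2]
finger_gap: 0.307
finger_force: 0.0
```

play_rows:
  offset:
    - [0,0,0]
    - [0,0,0]
    - [0,0,0]
    - [0,0,0]
    - [0,0,0]
    - [0,0,0]
    - [0,0,0]
  spin: [0,0,0,0,0,0,0]
  gripper: [2.3,2,1.8,1.4,1.2,1.2,1.2]

```text
t: 12.43
ee_pos: [421.5, 125.6, 28.8]
ee_rot: [[-1.0, -0.0, 0.0], [-0.0, 1.0, -0.0], [-0.0, -0.0, -1.0]]
wrist_force: [-1.0, -1.4, 5.5]
finger_gap: 0.189
finger_force: 58.4
```

play_rows:
  offset:
    - [0,0,-0.2]
    - [0,0,-0.4]
    - [0,0,-0.6]
    - [0,0,-0.8]
    - [0,0,-1]
    - [0,0,0]
    - [0,0,0]
  spin: [0,0,0,0,0,0,0]
  gripper: [1.2,1.2,1.2,1.2,1.2,1.2,1.2]

```text
t: 13.02
ee_pos: [421.6, 125.7, 59.0]
ee_rot: [[-1.0, -0.0, 0.001], [-0.0, 1.0, 0.0], [-0.001, 0.0, -1.0]]
wrist_force: [-0.7, 0.6, -5.9]
finger_gap: 0.185
finger_force: 58.7
```

play_rows:
  offset:
    - [0,0,-1.5]
    - [0,-1,-2]
    - [0,-2.5,-1.5]
    - [0,-3.5,0]
    - [0,-3.7,0]
    - [0,-3.7,0]
    - [0,-3.7,0]
    - [-1,-3.5,0]
    - [-2.5,-2.5,0]
    - [-3,-2,0]
  spin: [0,0,0,0,0,0,0,0,0,0]
  gripper: [1.2,1.2,1.2,1.2,1.2,1.2,1.2,1.2,1.2,1.2]

```text
t: 13.85
ee_pos: [486.1, -137.6, 108.1]
ee_rot: [[-1.0, 0.002, -0.001], [0.002, 1.0, 0.0], [0.001, 0.0, -1.0]]
wrist_force: [-0.2, 0.0, -3.9]
finger_gap: 0.183
finger_force: 59.4
```

play_rows:
  offset:
    - [-3.2,-1.3,0]
    - [-3.2,-1.1,0]
    - [-3,0,0]
    - [-2.5,0,0]
    - [-1.2,0,0]
    - [-0.4,0,0]
    - [0,0,0]
    - [0,0,0]
    - [0,0,0]
  spin: [0,0,0,0,0,0,0,0,0]
  gripper: [1.2,1.2,1.2,1.2,1.2,1.2,1.2,1.2,1.2]

```text
t: 14.6
ee_pos: [620.5, -159.2, 108.3]
ee_rot: [[-1.0, -0.0, -0.001], [-0.0, 1.0, 0.0], [0.001, 0.0, -1.0]]
wrist_force: [-0.9, -0.1, -4.9]
finger_gap: 0.187
finger_force: 59.4
```

```bash
cat >> h.py <<'E'
def bore(arm,name,R):
    "near mouth edge (chamfer outer, z 26) is hard; use felt rim: print felt blobs' near edge and width"
    o=arm.get_obs();s=arm.snapshot('wrist');T=toolT(o)
    cv2.imwrite(f'pics/{name}.png',cv2.resize(s['img'][120:420,150:500,::-1],None,fx=2,fy=2))
    for c,st in blobs(s['img'],(55,70,15),(90,255,255),200):
        x,y,w,h,a=st
        e=[onz(s,x-.5+k*w,c[1],14,T) for k in(0,1)]
        print(st,c.round(),'top@z23',onz(s,c[0],y-.5,23,T)[:2].round(1),'L',e[0][:2].round(1),'R',e[1][:2].round(1))
    print(o['ee_pos'].round(1),o['wrist_force'].round(1))
E
python3 - <<'E'
from h import *
from plant import arm
bore(arm,'w7',31)
E
```

```text
[ 262   36   60   56 2590] [291.  64.] top@z23 [ 485.4 -176.7] L [ 501.3 -196.2] R [ 502.3 -158.7]
[ 267  111   75   74 4362] [304. 147.] top@z23 [ 532.4 -169.1] L [ 555.3 -193.8] R [ 555.7 -146. ]
[ 276  205   88   55 2768] [317. 228.] top@z23 [ 591.2 -161.4] L [ 609.2 -189.6] R [ 609.2 -130.6]
[ 620.5 -159.2  108.3] [-0.9 -0.1 -4.9]
```

View pics/w7.png

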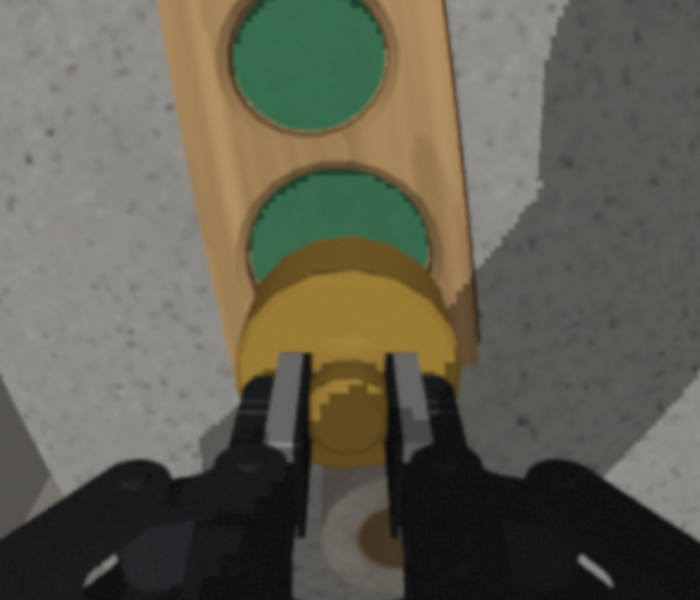

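The 500 g hangs over its bore: bore centre at crop column 340, weight at 348. The fit gives bore 500 at (622.2,-160.3), bore 200 at (557,-170) and bore 100 at (503.5,-177.5). The ring-shaped object behind the gripper is clear.

play_rows:
  offset:
    - [-0.15,-0.1,1.5]
    - [0,0,1.5]
    - [0,0,1.2]
    - [0,0,0.8]
    - [0,0,0.6]
    - [0,0,0.4]
    - [0,0,0.3]
    - [0,0,0]
    - [0,0,0]
    - [0,0,0]
  spin: [0,0,0,0,0,0,0,0,0,0]
  gripper: [1.2,1.2,1.2,1.2,1.2,1.2,1.2,1.2,1.2,1.2]

```text
t: 15.48
ee_pos: [623.2, -160.4, 46.1]
ee_rot: [[-1.0, -0.0, 0.001], [-0.0, 1.0, -0.0], [-0.001, -0.0, -1.0]]
wrist_force: [-1.2, 1.0, -5.0]
finger_gap: 0.184
finger_force: 59.4
```

play_rows:
  offset:
    - [0.1,0,0.15]
    - [0,0,0.1]
    - [0,0,0.05]
    - [0,0,0]
    - [0,0,0]
    - [0,0,0]
  spin: [0,0,0,0,0,0]
  gripper: [1.2,1.2,1.2,1.2,1.2,1.2]

```text
t: 15.98
ee_pos: [622.0, -160.3, 42.9]
ee_rot: [[-1.0, -0.0, 0.0], [-0.0, 1.0, -0.0], [-0.0, -0.0, -1.0]]
wrist_force: [-3.0, 0.8, 1.8]
finger_gap: 0.188
finger_force: 60.0
```

play_rows:
  offset:
    - [0,0,0]
    - [0,0,0]
    - [0,0,0]
    - [0,0,0]
    - [0,0,-1]
    - [0,0,-2]
    - [0,0,-2.5]
    - [0,0,-2.5]
    - [0,0,0]
  spin: [0,0,0,0,0,0,0,0,0]
  gripper: [1.6,2.2,3,4,4,4,4,4,4]

```text
t: 16.73
ee_pos: [624.1, -161.2, 128.8]
ee_rot: [[-1.0, -0.0, 0.009], [-0.0, 1.0, -0.004], [-0.009, -0.004, -1.0]]
wrist_force: [1.1, -1.5, 0.4]
finger_gap: 0.468
finger_force: 0.0
```

Run:
```python
from h import *
from plant import arm
bore(arm,'w8',31)
```

```text
[ 271   35   54   52 2212] [297.  61.] top@z23 [ 485.1 -176.8] L [ 501.4 -195.7] R [ 502.2 -159.2]
[ 274  104   70   69 3741] [309. 138.] top@z23 [ 532.1 -169.3] L [ 555.4 -194.3] R [ 555.7 -146.2]
[282 191  83  52 539] [310. 209.] top@z23 [ 590.9 -169.1] L [ 606.5 -190. ] R [ 606.4 -130.5]
[ 624.1 -161.2  128.8] [ 1.1 -1.5  0.4]
```

View pics/w8.png

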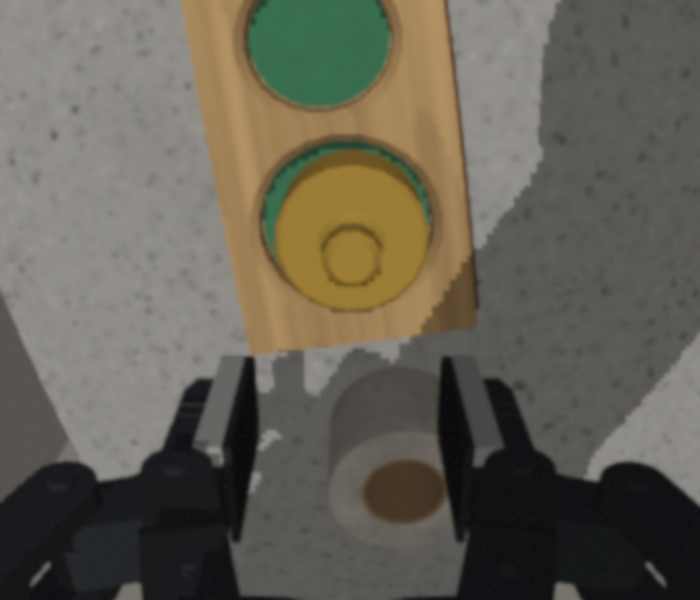

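play_rows:
  offset:
    - [1,1,0]
    - [1.5,2.5,0]
    - [1.7,3.5,0]
    - [1.8,3.7,0]
    - [1.8,3.7,0]
    - [1.8,3.7,0]
    - [1.8,3.7,0]
    - [1.8,3.7,0]
    - [1.7,3.5,0]
    - [1.3,2.9,0]
  spin: [0,0,0,0,0,0,0,0,0,0]
  gripper: [4,4,4,4,4,4,4,4,4,4]

```text
t: 17.62
ee_pos: [458.0, 160.7, 122.3]
ee_rot: [[-1.0, -0.001, -0.001], [-0.001, 1.0, 0.0], [0.001, 0.0, -1.0]]
wrist_force: [0.6, -0.0, -0.2]
finger_gap: 0.462
finger_force: 0.0
```

play_rows:
  offset:
    - [0.8,2,0]
    - [0.3,1.5,0]
    - [0,0,0]
    - [0,0,0]
    - [0,0,0]
    - [0,0,0]
  spin: [0,0,0,0,0,0]
  gripper: [4,4,4,4,4,4]

```text
t: 18.12
ee_pos: [449.1, 192.8, 122.4]
ee_rot: [[-1.0, 0.001, -0.0], [0.001, 1.0, -0.0], [0.0, -0.0, -1.0]]
wrist_force: [1.7, -1.0, 0.1]
finger_gap: 0.474
finger_force: 0.0
```

Run:
```python
from h import *
from plant import arm
weight(arm,'w9',14.5)
```

```text
[ 306  216   39   42 1283] [325. 236.] x 451.6 y 195.7 w 28.3 centroid [446.7 195.9  20. ] tcp [449.1 192.8 122.4]
```

The 500 g sits in its bore at crop (353,238) with a green rim all round, so it is well centred. The 100 g measures (450.5,195.7); descending on it.

play_rows:
  offset:
    - [-0.14,0.29,2]
    - [0,0,2.5]
    - [0,0,2]
    - [0,0,1.5]
    - [0,0,1]
    - [0,0,0.6]
    - [0,0,0.3]
    - [0,0,0]
    - [0,0,0]
    - [0,0,0]
  spin: [0,0,0,0,0,0,0,0,0,0]
  gripper: [4,4,4,4,4,3.5,3.5,3.5,3.5,3.5]

```text
t: 19.0
ee_pos: [450.7, 196.7, 24.2]
ee_rot: [[-1.0, -0.0, 0.001], [-0.0, 1.0, 0.0], [-0.001, 0.0, -1.0]]
wrist_force: [-0.0, 0.4, 0.1]
finger_gap: 0.41
finger_force: 0.0
```

play_rows:
  offset:
    - [0,-0.08,0.25]
    - [0,0,0.2]
    - [0,0,0]
    - [0,0,0]
    - [0,0,0]
  spin: [0,0,0,0,0]
  gripper: [3.5,3.2,2.8,2.4,2]

```text
t: 19.42
ee_pos: [450.2, 195.8, 19.0]
ee_rot: [[-1.0, -0.0, 0.0], [-0.0, 1.0, 0.0], [-0.0, 0.0, -1.0]]
wrist_force: [-0.9, -0.8, -1.1]
finger_gap: 0.233
finger_force: 0.0
```

play_rows:
  offset:
    - [0,0,0]
    - [0,0,0]
    - [0,0,0]
    - [0,0,0]
    - [0,0,0]
    - [0,0,0]
  spin: [0,0,0,0,0,0]
  gripper: [1.7,1.4,1.1,0.8,0.8,0.8]

```text
t: 19.92
ee_pos: [450.3, 195.8, 19.2]
ee_rot: [[-1.0, -0.0, 0.0], [-0.0, 1.0, -0.0], [-0.0, -0.0, -1.0]]
wrist_force: [-0.2, -1.1, 2.9]
finger_gap: 0.119
finger_force: 58.5
```

play_rows:
  offset:
    - [0,0,-0.2]
    - [0,0,-0.5]
    - [0,0,-0.8]
    - [0,0,-1.5]
    - [0,0,0]
    - [0,0,0]
  spin: [0,0,0,0,0,0]
  gripper: [0.8,0.8,0.8,0.8,0.8,0.8]

```text
t: 20.42
ee_pos: [450.6, 195.9, 49.7]
ee_rot: [[-1.0, -0.0, 0.002], [-0.0, 1.0, 0.0], [-0.002, 0.0, -1.0]]
wrist_force: [0.1, 0.2, -1.5]
finger_gap: 0.122
finger_force: 58.6
```

play_rows:
  offset:
    - [0,0,-2]
    - [0,-1.5,-2]
    - [0,-3,-1]
    - [0,-3.9,0]
    - [0,-3.9,0]
    - [0,-3.9,0]
    - [0,-3.9,0]
    - [0,-3.9,0]
    - [-0.5,-3.7,0]
    - [-1,-3.5,0]
  spin: [0,0,0,0,0,0,0,0,0,0]
  gripper: [0.8,0.8,0.8,0.8,0.8,0.8,0.8,0.8,0.8,0.8]

```text
t: 21.25
ee_pos: [464.3, -118.1, 98.5]
ee_rot: [[-1.0, 0.001, -0.001], [0.001, 1.0, 0.001], [0.001, 0.001, -1.0]]
wrist_force: [1.4, 1.3, -1.0]
finger_gap: 0.121
finger_force: 58.7
```

play_rows:
  offset:
    - [-1.3,-3,0]
    - [-1.3,-2,0]
    - [-1,-1,0]
    - [-0.2,-0.1,0]
    - [0,0,0]
    - [0,0,0]
    - [0,0,0]
  spin: [0,0,0,0,0,0,0]
  gripper: [0.8,0.8,0.8,0.8,0.8,0.8,0.8]

```text
t: 21.83
ee_pos: [502.8, -176.2, 98.8]
ee_rot: [[-1.0, -0.001, -0.001], [-0.001, 1.0, 0.001], [0.001, 0.001, -1.0]]
wrist_force: [0.0, -0.1, -1.1]
finger_gap: 0.12
finger_force: 58.7
```

Run:
```python
from h import *
from plant import arm
bore(arm,'w10',19)
```

```text
[ 572   36   68   70 3730] [605.  71.] top@z23 [340.6  24.5] L [372.5  -1.6] R [356.8  73.4]
[288 163  42  38 525] [313. 176.] top@z23 [ 445.6 -180.4] L [ 454.9 -196.6] R [ 455.  -170.7]
[ 291  224   56   48 2143] [318. 248.] top@z23 [ 483.1 -177.4] L [ 502.2 -195.9] R [ 502.1 -159.3]
[ 502.8 -176.2   98.8] [ 0.  -0.1 -1.1]
```

View pics/w10.png

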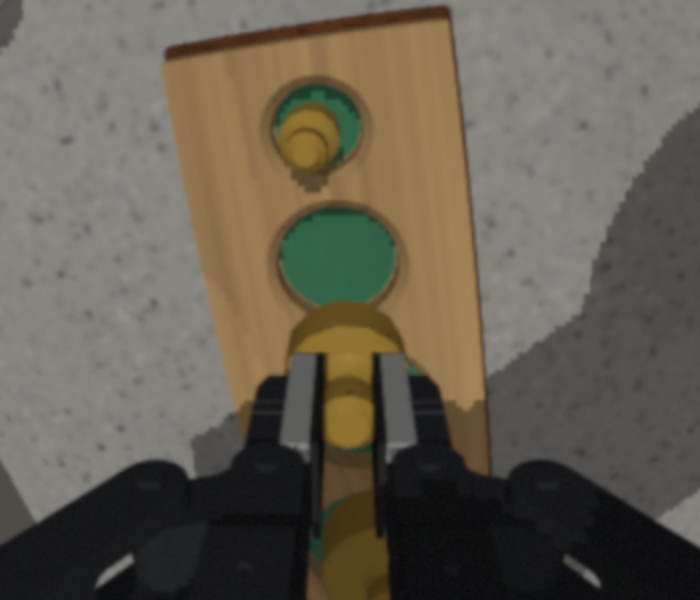

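The 100 g hangs in line with its empty bore (felt centre at crop (338,257)). The 50 g stands well inside its own bore at (308,140).

play_rows:
  offset:
    - [0,-0.12,1.5]
    - [0,0,1.5]
    - [0,0,1.2]
    - [0,0,0.8]
    - [0,0,0.6]
    - [0,0,0.4]
    - [0,0,0.3]
    - [0,0,0]
    - [0,0,0]
    - [0,0,0]
  spin: [0,0,0,0,0,0,0,0,0,0]
  gripper: [0.8,0.8,0.8,0.8,0.8,0.8,0.8,0.8,0.8,0.8]

```text
t: 22.72
ee_pos: [503.6, -178.5, 36.4]
ee_rot: [[-1.0, -0.0, 0.001], [-0.0, 1.0, -0.0], [-0.001, -0.0, -1.0]]
wrist_force: [-0.2, 0.2, -1.6]
finger_gap: 0.116
finger_force: 58.7
```

play_rows:
  offset:
    - [0.08,0.08,0.15]
    - [0,0,0.1]
    - [0,0,0.04]
    - [0,0,0]
    - [0,0,0]
    - [0,0,0]
  spin: [0,0,0,0,0,0]
  gripper: [0.8,0.8,0.8,0.8,0.8,0.8]

```text
t: 23.22
ee_pos: [502.6, -177.6, 33.2]
ee_rot: [[-1.0, -0.0, 0.0], [-0.0, 1.0, -0.0], [-0.0, -0.0, -1.0]]
wrist_force: [0.1, -0.9, 0.6]
finger_gap: 0.121
finger_force: 58.8
```

play_rows:
  offset:
    - [0,0,0]
    - [0,0,0]
    - [0,0,0]
    - [0,0,0]
    - [0,0,-1]
    - [0,0,-2]
    - [0,0,-3]
    - [0,0,-3]
    - [0,0,0]
  spin: [0,0,0,0,0,0,0,0,0]
  gripper: [1.2,1.6,2.2,3,3,3,3,4,4]

```text
t: 23.97
ee_pos: [504.8, -178.9, 129.3]
ee_rot: [[-1.0, -0.001, 0.008], [-0.001, 1.0, -0.005], [-0.008, -0.005, -1.0]]
wrist_force: [0.6, -0.5, 1.8]
finger_gap: 0.467
finger_force: 0.0
```

play_rows:
  offset:
    - [0,1.5,0]
    - [0,3,0]
    - [0,4,0]
    - [0,4,0]
    - [0,4,0]
    - [0,4,0]
    - [-0.2,4,0]
    - [-0.2,4,0]
    - [-0.2,4,0]
    - [-0.2,4,0]
  spin: [0,0,0,0,0,0,0,0,0,0]
  gripper: [4,4,4,4,4,4,4,4,4,4]

```text
t: 24.8
ee_pos: [509.1, 190.1, 122.6]
ee_rot: [[-1.0, -0.001, -0.001], [-0.001, 1.0, -0.0], [0.001, -0.0, -1.0]]
wrist_force: [0.4, -1.1, 0.0]
finger_gap: 0.472
finger_force: 0.0
```

play_rows:
  offset:
    - [0,4,0]
    - [0,4,0]
    - [0,3.5,0]
    - [0,2,0]
    - [0,1,0]
    - [0,0,0]
    - [0,0,0]
    - [0,0,0]
  spin: [0,0,0,0,0,0,0,0]
  gripper: [4,4,4,4,4,4,4,4]

```text
t: 25.47
ee_pos: [510.4, 331.1, 122.9]
ee_rot: [[-1.0, 0.001, -0.001], [0.001, 1.0, -0.001], [0.001, -0.001, -1.0]]
wrist_force: [0.3, -0.5, -0.1]
finger_gap: 0.47
finger_force: 0.0
```

Run:
```python
from h import *
from plant import arm
weight(arm,'w11',20)
```

```text
[ 301  211   54   57 2402] [327. 239.] x 514.7 y 335.8 w 39.3 centroid [510.1 335.5  20. ] tcp [510.4 331.1 122.9]
```

play_rows:
  offset:
    - [-0.33,0.4,2]
    - [0,0,2.5]
    - [0,0,2]
    - [0,0,1.5]
    - [0,0,1]
    - [0,0,0.5]
    - [0,0,0.3]
    - [0,0,0]
    - [0,0,0]
    - [0,0,0]
  spin: [0,0,0,0,0,0,0,0,0,0]
  gripper: [4,4,4,4,4,4,4,4,4,4]

```text
t: 26.35
ee_pos: [514.1, 336.5, 26.0]
ee_rot: [[-1.0, -0.0, 0.001], [-0.0, 1.0, 0.001], [-0.001, 0.001, -1.0]]
wrist_force: [0.1, -0.9, -0.1]
finger_gap: 0.474
finger_force: 0.0
```

Run:
```python
from h import *
from plant import arm
weight(arm,'w12',20)
```

```text
[ 276  253   84   85 5578] [318. 296.] x 514.5 y 335.2 w 40.2 centroid [507.6 335.8  20. ] tcp [514.1 336.5  26. ]
```

play_rows:
  offset:
    - [0,-0.07,0.3]
    - [0,0,0.2]
    - [0,0,0]
    - [0,0,0]
    - [0,0,0]
  spin: [0,0,0,0,0]
  gripper: [4,3.6,3.2,2.8,2.4]

```text
t: 26.82
ee_pos: [513.7, 335.7, 20.1]
ee_rot: [[-1.0, -0.0, -0.0], [-0.0, 1.0, 0.0], [0.0, 0.0, -1.0]]
wrist_force: [-0.1, 0.3, -0.6]
finger_gap: 0.28
finger_force: 0.0
```

play_rows:
  offset:
    - [0,0,0]
    - [0,0,0]
    - [0,0,0]
    - [0,0,0]
    - [0,0,0]
    - [0,0,0]
  spin: [0,0,0,0,0,0]
  gripper: [2,1.7,1.4,1,1,1]

```text
t: 27.32
ee_pos: [513.8, 335.7, 20.4]
ee_rot: [[-1.0, -0.0, 0.0], [-0.0, 1.0, 0.0], [-0.0, 0.0, -1.0]]
wrist_force: [-0.6, -1.2, 3.6]
finger_gap: 0.148
finger_force: 58.6
```

play_rows:
  offset:
    - [0,0,-0.2]
    - [0,0,-0.5]
    - [0,0,-0.8]
    - [0,0,-1.5]
    - [0,0,0]
    - [0,0,0]
  spin: [0,0,0,0,0,0]
  gripper: [1,1,1,1,1,1]

```text
t: 27.82
ee_pos: [514.1, 335.9, 50.9]
ee_rot: [[-1.0, -0.0, 0.002], [-0.0, 1.0, 0.001], [-0.002, 0.001, -1.0]]
wrist_force: [0.3, -0.1, -2.0]
finger_gap: 0.149
finger_force: 58.6
```

play_rows:
  offset:
    - [0,0,-2]
    - [0,0,-3]
    - [0,0,-3]
    - [0,-2,0]
    - [0,-3.2,0]
    - [0,-4,0]
    - [0,-4,0]
    - [0,-4,0]
    - [0,-4,0]
    - [0,-4,0]
  spin: [0,0,0,0,0,0,0,0,0,0]
  gripper: [1,1,1,1,1,1,1,1,1,1]

```text
t: 28.65
ee_pos: [513.1, 82.0, 129.5]
ee_rot: [[-1.0, -0.001, -0.001], [-0.001, 1.0, 0.0], [0.001, 0.0, -1.0]]
wrist_force: [0.6, 0.1, -1.7]
finger_gap: 0.149
finger_force: 58.8
```

play_rows:
  offset:
    - [-0.5,-4,0]
    - [-0.5,-4,0]
    - [-0.5,-4,0]
    - [-0.5,-4,0]
    - [-0.6,-3.5,0]
    - [-0.6,-3,0]
    - [-0.5,-2,0]
    - [-0.3,-0.8,0]
    - [0,0,0]
    - [0,0,0]
  spin: [0,0,0,0,0,0,0,0,0,0]
  gripper: [1,1,1,1,1,1,1,1,1,1]

```text
t: 29.48
ee_pos: [553.5, -168.5, 129.5]
ee_rot: [[-1.0, -0.0, -0.001], [-0.0, 1.0, 0.001], [0.001, 0.001, -1.0]]
wrist_force: [0.2, 0.2, -2.6]
finger_gap: 0.15
finger_force: 58.8
```

play_rows:
  offset:
    - [0,0,1]
    - [0,0,1.5]
    - [0,0,0.5]
    - [0,0,0]
    - [0,0,0]
  spin: [0,0,0,0,0]
  gripper: [1,1,1,1,1]

```text
t: 29.9
ee_pos: [553.8, -168.6, 100.1]
ee_rot: [[-1.0, -0.001, -0.0], [-0.001, 1.0, 0.0], [0.0, 0.0, -1.0]]
wrist_force: [-0.3, 0.1, -2.0]
finger_gap: 0.147
finger_force: 58.8
```

Run:
```python
from h import *
from plant import arm
bore(arm,'w13',25)
```

```text
[ 561    0   67   40 2201] [596.  17.] top@z23 [364.7  26.4] L [384.4  -2.4] R [364.8  69.2]
[277  79  40  42 554] [304.  97.] top@z23 [ 446.9 -178.4] L [ 457.1 -195.3] R [ 457.5 -171.1]
[277 140  60  54 690] [304. 157.] top@z23 [ 483.1 -178.4] L [ 494.1 -195.8] R [ 494.3 -158.9]
[ 283  219   73   52 2578] [318. 243.] top@z23 [ 531.4 -170.2] L [ 550.4 -193.6] R [ 550.4 -145.8]
[ 553.8 -168.6  100.1] [-0.3  0.1 -2. ]
```

View pics/w13.png

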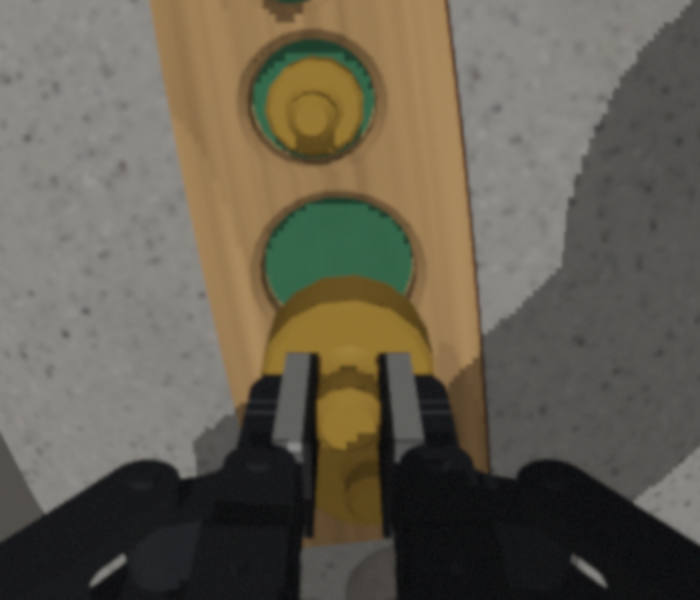

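The 100 g is centred in its bore at crop (315,105). The 200 g is above its own bore (felt centre column 338), which I place at (556.4,-169.7).

play_rows:
  offset:
    - [-0.18,0,1.5]
    - [0,0,1.5]
    - [0,0,1.2]
    - [0,0,0.8]
    - [0,0,0.6]
    - [0,0,0.4]
    - [0,0,0.2]
    - [0,0,0]
    - [0,0,0]
    - [0,0,0]
  spin: [0,0,0,0,0,0,0,0,0,0]
  gripper: [1,1,1,1,1,1,1,1,1,1]

```text
t: 30.78
ee_pos: [555.9, -169.4, 38.6]
ee_rot: [[-1.0, -0.0, 0.001], [-0.0, 1.0, -0.0], [-0.001, -0.0, -1.0]]
wrist_force: [0.2, 0.0, -1.8]
finger_gap: 0.151
finger_force: 58.8
```

play_rows:
  offset:
    - [-0.07,0,0.15]
    - [0,0,0.15]
    - [0,0,0.06]
    - [0,0,0.02]
    - [0,0,0]
    - [0,0,0]
    - [0,0,0]
  spin: [0,0,0,0,0,0,0]
  gripper: [1,1,1,1,1,1,1]

```text
t: 31.37
ee_pos: [556.3, -169.3, 34.4]
ee_rot: [[-1.0, -0.0, -0.0], [-0.0, 1.0, -0.0], [0.0, -0.0, -1.0]]
wrist_force: [-1.1, 0.3, -0.0]
finger_gap: 0.15
finger_force: 59.0
```

play_rows:
  offset:
    - [0,0,0]
    - [0,0,0]
    - [0,0,0]
    - [0,0,0]
    - [0,0,-1]
    - [0,0,-2]
    - [0,0,-3]
    - [0,0,-3]
    - [0,0,-3]
    - [0,0,0]
  spin: [0,0,0,0,0,0,0,0,0,0]
  gripper: [1.4,1.8,2.4,3,3,3,3,3,3,3]

```text
t: 32.2
ee_pos: [558.6, -170.3, 161.3]
ee_rot: [[-1.0, -0.001, 0.01], [-0.001, 1.0, -0.005], [-0.01, -0.005, -1.0]]
wrist_force: [0.8, -0.3, 0.4]
finger_gap: 0.352
finger_force: 0.0
```

play_rows:
  offset:
    - [-1,0,0]
    - [-2,0,0]
    - [-2,0,0]
    - [-2,0,0]
    - [-1,0,0]
    - [0,0,0]
    - [0,0,0]
    - [0,0,0]
    - [0,0,0]
    - [0,0,0]
  spin: [0,0,0,0,0,0,0,0,0,0]
  gripper: [3,3,3,3,3,3,3,3,3,3]

```text
t: 33.03
ee_pos: [635.9, -169.3, 154.7]
ee_rot: [[-1.0, -0.0, 0.0], [-0.0, 1.0, -0.0], [-0.0, -0.0, -1.0]]
wrist_force: [0.3, 0.9, -0.3]
finger_gap: 0.352
finger_force: 0.0
```

Run:
```python
from h import *
from plant import arm
s=arm.snapshot('wrist');cv2.imwrite('pics/w14.png',cv2.resize(s['img'][0:300,150:500,::-1],None,fx=2,fy=2))
```

```text
(no output)
```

View pics/w14.png

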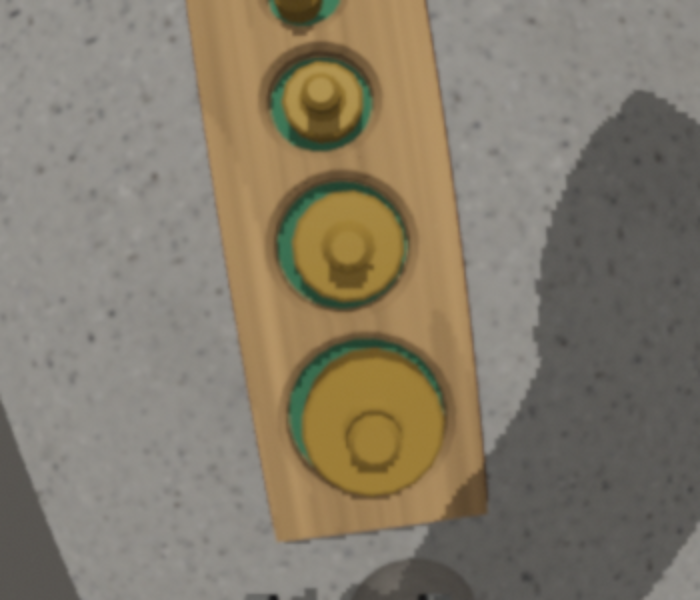

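All four stand upright on the felt inside their bores, with the green rim visible around each. The bore clearance is 5 mm, within the 8 mm limit.

```bash
python3 -c "
from plant import arm
print(arm.sign_off())"
```

```text
the job is handed in; nothing more can be done
None
```

All four check weights stand upright on the felt in their own bores, from smallest to largest, and the job is handed in after about 33 s of the 104 s allowed; the hand-in returned no verdict, and I did not re-check that the bottle and reel stayed put, though the arm never touched them.

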